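# Find the loaded lamp by its weight and stand it in the cup

### The arm

A 6-joint arm with a two-finger parallel gripper is mounted at the origin on the work surface. World frame = base frame: x ahead of the robot, y to its left, z up, the work surface at z = 0. Lengths are in mm, angles in rad, forces in N, time in s.
With the tool pointing down it reaches from about 275 to 750 mm from the base axis. Payload 10.2 kg.
Tool frame: the origin (TCP) lies midway between the tips of the shut fingers; the grasp point (between the pads) lies 19 mm behind it (ctrl.tcp_to_grasp is the z of the grasp point in the tool frame, in mm); z points along the fingers, y is the direction in which the jaws open and shut (so a half turn about z gives the same grasp; the last joint's range is limited). The gripper opens to 85 mm and grips with 20 to 120 N. Pads are 22 mm wide; open, the fingers measure 114 mm over their backs; the gripper's body (76 mm by 85 mm) begins 54 mm behind the grasp point. The pads swing forward as they close: fully open they stand 13 mm farther back than shut.
Start: joints at [0.898, 0.313, 1.498, -0, 1.331, -0.223], TCP at [228.275, 472.781, 231.294] pointing down, gripper open.
Joint ranges: [-2.94, 2.94], [-0.97, 2.17], [0.19, 2.56], [-1.23, 4.37], [0.02, 3.11], [-2.88, 2.88]. Speed limits (rad/s): [2.39, 2.39, 3.01, 3.14, 3.14, 3.14].

### API

Orientations are given as a unit quaternion [w, x, y, z].
In Python, from rig import sensors, capture, order, ctrl gives the robot as it stands. The module is installed in compiled form; this text tells all that it offers.
- The arm moves only by the tool play_rows, never from a script. Its argument "deltas" is a list of rows, each a list of 7 numbers: the shift along the world's x, y, z in units of 40 mm (1.0 is 40 mm), then the turn, a rotation vector about the world's x, y, z in units of 6 degrees (1.0 is 6 degrees), then the opening, from -1 (shut) to 1 (fully open). A call has 1 to 8 rows; each row shifts and turns the commanded pose from where the row before left it; what a row does not reach is not made up. A row lasts 1/12 s, in which the tool goes at most 41.7 mm and 7.16 degrees, less where a joint would pass 70% of its speed; a pose out of reach is approached as far as the arm can. A call is refused whole if a number of a shift passes 1 or a number of a turn 1, either way. A call with a gripper value outside its range is refused whole. The fingers move at their own pace and stop on an object; "squeeze" is the grip in N (left out, the last holds). Time passes only in rows, so rows that do not move let the fingers close. It gives the time, the measured TCP pose, the force and the opening at its end, in the units of the state.
- sensors.sense(): the state, without advancing time (a new reading comes with each control period).
- capture(name): name is "side" or "top" or "wrist"; returns a dict with "pixels" (384x512x3 uint8, red, green, blue), "z_map" (384x512 float32, mm along the optical axis (not along the pixel's ray), 0 where there is no reading), "fx", "fy", "cx", "cy" (pixels), "k1" (the pictures are not rectified: a ray, as slopes to the right and down, at radius r is drawn at 1 + k1 r^2 times it, then the intrinsics apply), "eye" and "rotation" of the camera in the world; the wrist camera has in their place "tool_from_camera" (4x4, takes a point from camera to tool coordinates, whose origin is the TCP and whose axes are the flange's). Camera axes: x right, y down, z forward; pixel columns grow to the right and rows downward; lengths in mm; the calibration is good to about 2 mm. A picture is of the moment at which its call begins: read the wrist's pose just before it.
- order.finish_job(): hands the job in, once; it reports no verdict.
The state is a dict: "time_s": time; "joints": joint angles; "dq": joint speeds; "tau": joint torques, N m; "eef_pos": TCP position; "ee_rot": TCP orientation; "force": force on the tool from outside, world axes, zero at the start; "wrist_torque": the same for the moment, N m; "grip_width": opening from 0.0 (shut) to 1.0 (fully open).
Only numpy, scipy, OpenCV 4.12 (cv2) and the standard library are available. Lean on these libraries where they do the work, as an engineer would, in place of code of your own. Each camera call takes 0.05 s, during which the arm holds its last target. There are 200 camera calls.

### The job

One of the three look-alike lamps in the rack already has its battery pack inside: find out which by feeling their weight, and stand that one upright in the grey holder cup, lens end up, lowering it gently until it rests on the bottom. The cup is too deep for a grip at the middle of the lamp and the rack leaves only the middle free, so you will have to lay the lamp down on the bench and take it again nearer its lens. The two empty lamps must end lying in slots of the rack; do not disturb the other things on the bench.

Things in the scene. Friction and masses are not known exactly. Their poses are not given: they have to be found in the camera images.
- light_a: one of three look-alike lamps: square aluminium bar 36 x 36 mm, 170 mm long. Origin at its very middle, x along its length to the lens end (round black head, last 12 mm); tail flat and square. Starts lying in a rack slot. Empty about 0.16 kg, with the battery pack about 0.42 kg (each varies by 20 percent), which cannot be seen.
- light_b: one of three look-alike lamps: square aluminium bar 36 x 36 mm, 170 mm long. Origin at its very middle, x along its length to the lens end (round black head, last 12 mm); tail flat and square. Starts lying in a rack slot. Empty about 0.16 kg, with the battery pack about 0.42 kg (each varies by 20 percent), which cannot be seen.
- light_c: one of three look-alike lamps: square aluminium bar 36 x 36 mm, 170 mm long. Origin at its very middle, x along its length to the lens end (round black head, last 12 mm); tail flat and square. Starts lying in a rack slot. Empty about 0.16 kg, with the battery pack about 0.42 kg (each varies by 20 percent), which cannot be seen.
- rack: fixed rail fixture 190 (x) by 286 mm (y), origin at the centre of its underside. Slots along x at y = -80, 0, 80 mm, 42 mm wide, floor 4 mm high. Rail blocks 34 mm high fill the gaps beside the lamps' ends (beyond x = 30 mm either way); fingers fit only in the middle 60 mm. Lamps lie centred, lens to +x, axis 22 mm above the bench.
- cup: grey round holder cup fixed to the bench, origin at the centre of its underside: 78 mm high, 68 mm across, mouth 60 mm across, inner floor 5 mm above the bench, dark foot 100 mm across and 5 mm high. A lamp standing in it has its middle 90 mm above the bench.
- driver: screwdriver, 170 mm, lying (bystander)
- brush: brush, 160 mm, lying (bystander)
- spool: metal spool, 60 mm across, 46 mm high, standing (bystander)
- flux: small white bottle, 44 mm across, 110 mm high, standing (bystander)
- tape: roll of brown tape, 84 mm across, 24 mm high, lying flat (bystander)
- board: circuit board on a black carrier, 100 x 70 mm, about 20 mm high, lying flat (bystander)
There are look-alikes about, which are no part of the job. Leave any blue look-alike of the light_a alone.

How it is judged:
By the outcome, as a careful person would: the job done as asked, in the order asked, and still so for the second after the job is handed in, with the robot touching nothing.
It also fails if it takes over 72 s, if anything falls off the work surface, if the arm or the gripper's body presses on something with over 40 N, if the wrist force passes 120 N, or if a joint passes its speed limit or range.

## Working session

There is one attempt and no reset: what is moved stays moved. The work goes in short steps, Python scripts to look and compute and a tool call to move; the robot and the scene stay as the last step left them, time stands still between calls to the robot, and variables do not carry over. Pictures are saved under pics/ and viewed, about 8 in all and at most 12, crops included, and the job is handed in when it is done.

Besides the shell and the picture viewer there is one more tool, called after "Emit:" by a JSON object that holds its "fn" and its "kwargs", one argument or row to a line. play_rows: Moves the arm, as the interface text tells. Its arguments: {"type":"object","properties":{"deltas":{"type":"array","items":{"type":"array","items":{"type":"number"}}},"squeeze":{"type":"number"}},"required":["deltas"]}

```bash
mkdir -p pics; cat > h.py <<'E'
import numpy as np, cv2
from rig import sensors, capture, order, ctrl
from scipy.spatial.transform import Rotation as R
def K(c): return np.array([[c['fx'],0,c['cx']],[0,c['fy'],c['cy']],[0,0,1.]])
def pose(c,s=None):
    if 'eye' in c: 
        r=np.array(c['rotation'],float)
        if r.size==4: r=R.from_quat(np.roll(r,-1)).as_matrix()
        return r,np.array(c['eye'],float)
    q=s['ee_rot']; T=np.eye(4); T[:3,:3]=R.from_quat([q[1],q[2],q[3],q[0]]).as_matrix(); T[:3,3]=s['eef_pos']
    T=T@np.array(c['tool_from_camera']); return T[:3,:3],T[:3,3]
def rays(c,uv):
    p=cv2.undistortPoints(np.array(uv,np.float64).reshape(-1,1,2),K(c),np.array([c['k1'],0,0,0.])).reshape(-1,2)
    return np.c_[p,np.ones(len(p))]
def onplane(c,uv,z,s=None):
    r,e=pose(c,s); d=rays(c,uv)@r.T
    return e+d*((z-e[2])/d[:,2])[:,None]
def cloud(c,s=None):
    h,w=c['z_map'].shape; u,v=np.meshgrid(np.arange(w),np.arange(h))
    r,e=pose(c,s); P=(rays(c,np.c_[u.ravel(),v.ravel()])*c['z_map'].reshape(-1,1))@r.T+e
    P[c['z_map'].ravel()==0]=np.nan
    return P.reshape(h,w,3)
E
python3 - <<'E'
from h import *
s=sensors.sense(); print(s, ctrl.tcp_to_grasp)
for n in('top','side'):
    c=capture(n); print(n,c['eye'],c['rotation'],c['fx'],c['k1'])
    np.savez('%s0.npz'%n,**c)
    cv2.imwrite('pics/%s0.png'%n,cv2.resize(c['pixels'][:,:,::-1],(768,576)))
E
```

```text
{'time_s': 0.0, 'joints': array([ 8.97588130e-01,  3.13431638e-01,  1.49845920e+00,  1.22862010e-06,
        1.33100830e+00, -2.23410729e-01]), 'dq': array([ 0.00100614, -0.0020454 ,  0.0005557 , -0.00067986,  0.0009869 ,
        0.00161292]), 'tau': array([-9.48488305e-04, -4.12273800e+01, -2.59738147e+01, -2.78808184e-04,
        4.39268129e-03, -2.09714938e-05]), 'eef_pos': array([228.10563151, 472.55860159, 230.73615141]), 'ee_rot': array([-2.83680057e-04,  2.23007742e-01,  9.74816455e-01, -5.88429553e-04]), 'force': array([0.63143437, 0.17535775, 0.49704978]), 'wrist_torque': array([-0.00899606,  0.02751316, -0.00099992]), 'grip_width': 0.9977231766221668} -18.700000000000003
top [ 285.1037018    41.10104986 1411.6428703 ] [-0.06091877  0.7057599  -0.70309134  0.06208412] 464.7522703001622 -0.17744815799844058
side [ 327.39286661 -755.08258349  980.10036834] [-0.34596268  0.92799674 -0.13127243  0.04358238] 459.91695332129564 -0.001366054097245073
```

View pics/top0.png

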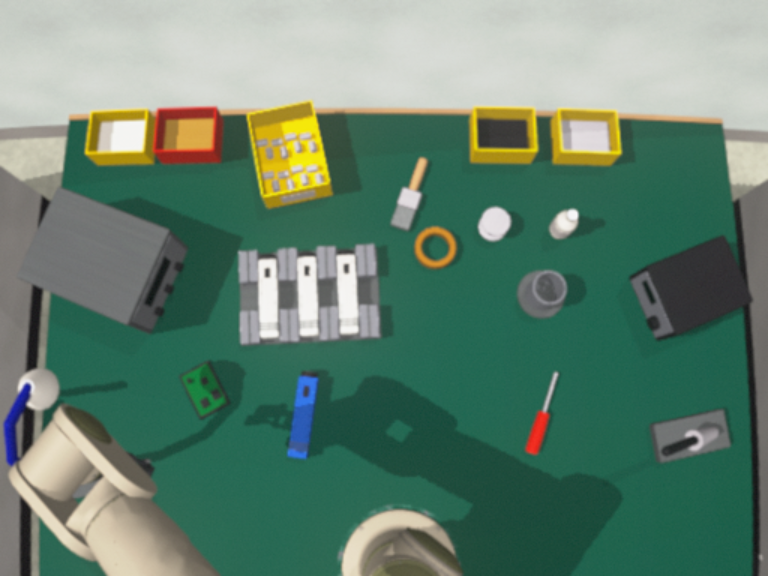

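View pics/side0.png

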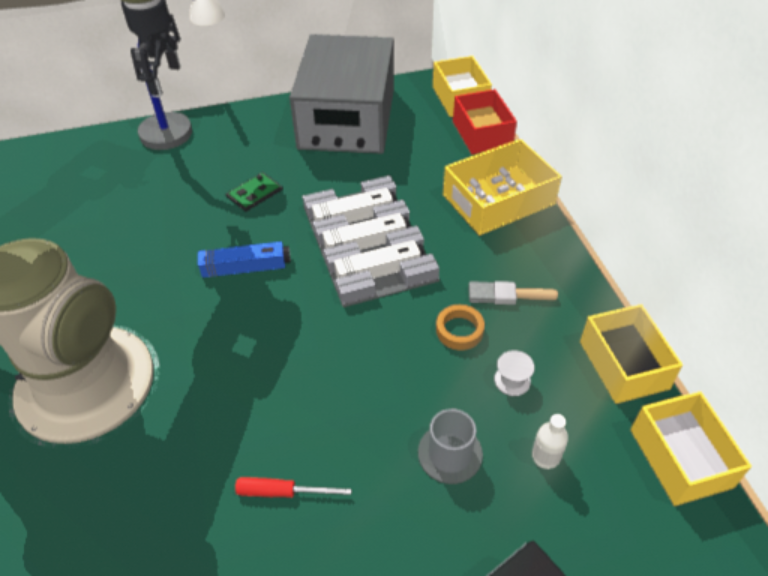

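The top view (768 px scale) shows three white lamps in the rack at (267,297), (307,294) and (347,292), and the cup at (545,290). The blue look-alike is at (303,415) and stays put. The free bench lies around (430,380).

```bash
python3 - <<'E'
from h import *
c=dict(np.load('top0.npz')); s=None
P=cloud(c); print('table z',np.nanmedian(P[250:270,300:330,2]))
hsv=cv2.cvtColor(c['pixels'],cv2.COLOR_RGB2HSV)
roi=np.zeros(hsv.shape[:2],np.uint8); roi[160:235,155:258]=1
m=((hsv[...,2]>205)&(hsv[...,1]<40)).astype(np.uint8)*roi
cs,_=cv2.findContours(m,cv2.RETR_EXTERNAL,cv2.CHAIN_APPROX_NONE)
for k in cs:
    if cv2.contourArea(k)<150: continue
    w=onplane(c,k.reshape(-1,2),40)[:,:2].astype(np.float32); r=cv2.minAreaRect(w); print('lamp',r, w.min(0),w.max(0))
# rail tops
q=P[155:240,150:262].reshape(-1,3); q=q[(q[:,2]>28)&(q[:,2]<45)]
r=cv2.minAreaRect(q[:,:2].astype(np.float32)); print('rack+lamps',r)
# cup rim
q=P[165:225,335:390].reshape(-1,3); q=q[(q[:,2]>70)&(q[:,2]<86)]
print('cup rim',cv2.minEnclosingCircle(q[:,:2].astype(np.float32)),np.median(q[:,2]),len(q))
for n,(u,v) in dict(blue=(202,277),board=(137,260),driver=(360,276),tape=(290,165),spool=(330,149),flux=(376,149),white_free=(290,250),drvtip=(371,249),drvend=(356,300),brush=(270,140)).items(): print(n,onplane(c,[(u,v)],15).round()[0,:2])
c2=dict(np.load('side0.npz')); P2=cloud(c2)
q=P2[260:325,270:330].reshape(-1,3); q=q[(q[:,2]>72)&(q[:,2]<84)]
print('cup rim side',cv2.minEnclosingCircle(q[:,:2].astype(np.float32)),np.median(q[:,2]))
cr=c['pixels'][150:245,145:265,::-1]; cv2.imwrite('pics/crop.png',cv2.resize(cr,(720,570),interpolation=cv2.INTER_CUBIC))
E
```

```text
table z 0.9588382141803322
lamp ((530.7435302734375, 263.6609191894531), (157.93124389648438, 36.25634765625), 3.3100314140319824) [452.55685 241.42284] [608.7572  285.69363]
lamp ((535.5081787109375, 184.08078002929688), (159.6822052001953, 36.963722229003906), 3.323669910430908) [456.08224 163.65263] [615.1049  206.15779]
lamp ((540.455322265625, 104.28543090820312), (157.4990692138672, 37.071720123291016), 3.355772018432617) [462.4921   83.28199] [618.433  124.1244]
rack+lamps ((542.71435546875, 185.45767211914062), (191.30409240722656, 278.0669250488281), 3.4617161750793457)
cup rim ((546.5905151367188, -294.407958984375), 35.18901062011719) 77.42313123461838 126
blue [297. 190.]
board [345. 389.]
driver [ 300. -284.]
tape [641. -75.]
spool [ 694. -202.]
flux [ 696. -349.]
white_free [379. -73.]
drvtip [ 381. -320.]
drvend [ 228. -270.]
brush [722. -14.]
cup rim side ((547.9197998046875, -295.3233642578125), 34.9837646484375) 77.53614131977707
```

View pics/crop.png

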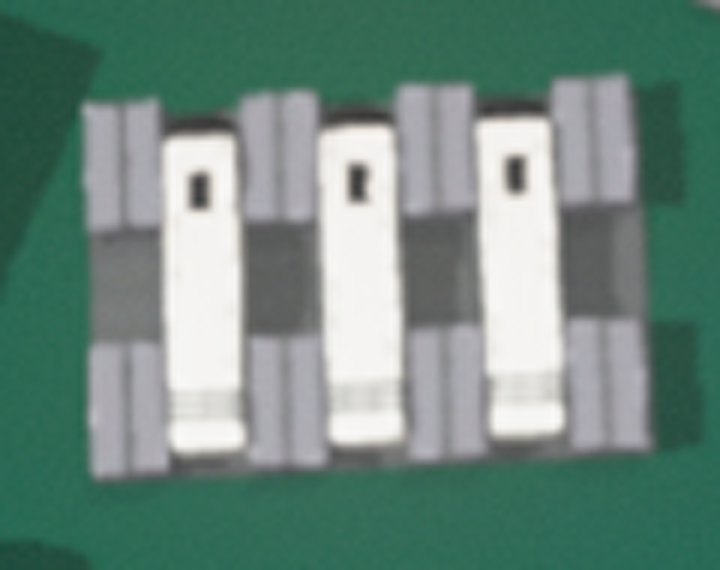

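The crop confirms all three candidates: white bars with the black lens head at the +x end and rack yaw about 3.4°. The blue one is outside the rack. I'll start with the lamp at y=264.

Emit:
{"fn": "play_rows", "kwargs": {
  "deltas": [
    [0.77,-0.52,0,0,0,0.6,0.3],
    [0.77,-0.52,0,0,0,0.6,0.3],
    [0.77,-0.52,0,0,0,0.6,0.3],
    [0.77,-0.52,0,0,0,0.6,0.3],
    [0.77,-0.52,0,0,0,0.6,0.3],
    [0.77,-0.52,0,0,0,0.6,0.3],
    [0.77,-0.52,0,0,0,0.6,0.3],
    [0.77,-0.52,0,0,0,0.67,0.3]
  ],
  "squeeze": 60
}}

```text
time_s: 0.77
eef_pos: [475.9, 305.0, 231.0]
ee_rot: [-0.0, -0.032, 1.0, -0.0]
force: [0.3, 0.6, -0.3]
grip_width: 0.654
```

Emit:
{"fn": "play_rows", "kwargs": {
  "deltas": [
    [0.77,-0.52,0,0,0,0,0.3],
    [0.77,-0.52,-0.3,0,0,0,0.3],
    [0,0,-0.9,0,0,0,0.3],
    [0,0,-0.9,0,0,0,0.3],
    [0,0,0,0,0,0,0.3],
    [0,0,0,0,0,0,0.3]
  ]
}}

```text
time_s: 1.27
eef_pos: [535.6, 264.7, 146.6]
ee_rot: [-0.002, -0.03, 1.0, -0.0]
force: [0.4, 0.9, 1.2]
grip_width: 0.646
```

```bash
python3 - <<'E'
from h import *
s=sensors.sense(); c=capture('wrist'); print(s['eef_pos'],s['ee_rot'],s['joints'],s['force'],s['grip_width'])
P=cloud(c,s); hsv=cv2.cvtColor(c['pixels'],cv2.COLOR_RGB2HSV)
m=((hsv[...,2]>190)&(hsv[...,1]<40)&(P[...,2]>25)&(P[...,2]<50)).astype(np.uint8)
for k in cv2.findContours(m,cv2.RETR_EXTERNAL,cv2.CHAIN_APPROX_NONE)[0]:
    if cv2.contourArea(k)>800: print(cv2.boundingRect(k),cv2.minAreaRect(onplane(c,k.reshape(-1,2),40,s)[:,:2].astype(np.float32)))
cv2.imwrite('pics/w1.png',c['pixels'][:,:,::-1])
E
```

```text
[535.62037874 264.67024321 146.58928628] [-1.67979169e-03 -3.01033952e-02  9.99545304e-01 -3.85727455e-04] [ 2.63022601e-01  5.45407480e-01  1.38010896e+00  2.64302516e-05
  1.21952315e+00 -1.36799884e+00] [0.35074321 0.93802076 1.1527392 ] 0.6460984526849372
(62, 133, 52, 90) ((532.1416015625, 106.07929992675781), (85.72959899902344, 36.07707977294922), 2.953383445739746)
(240, 132, 41, 131) ((544.56005859375, 266.2887878417969), (128.73133850097656, 35.369590759277344), 3.269937515258789)
(149, 132, 48, 130) ((548.8627319335938, 187.0419464111328), (128.4682159423828, 35.936153411865234), 3.332796812057495)
```

View pics/w1.png

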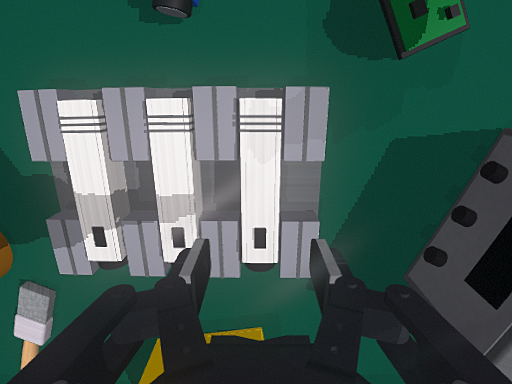

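The wrist view shows the +y lamp centred between the open fingers (240–281 px), and the measured offset is under 1 mm. I'll descend, close, and lift slightly to weigh it.

Emit:
{"fn": "play_rows", "kwargs": {
  "deltas": [
    [0,0.02,-0.9,0,0,0,0.3],
    [0,0,-0.9,0,0,0,0.3],
    [0,0,-0.7,0,0,0,0.3],
    [0,0,-0.5,0,0,0,0.3],
    [0,0,-0.3,0,0,0,0.3],
    [0,0,-0.1,0,0,0,0.3],
    [0,0,0,0,0,0,0.3],
    [0,0,0,0,0,0,0.3]
  ]
}}

```text
time_s: 1.98
eef_pos: [537.4, 266.0, 13.3]
ee_rot: [0.002, -0.03, 1.0, 0.0]
force: [0.6, -0.6, 0.1]
grip_width: 0.649
```

Emit:
{"fn": "play_rows", "kwargs": {
  "deltas": [
    [0,0,0,0,0,0,-1],
    [0,0,0,0,0,0,-1],
    [0,0,0,0,0,0,-1],
    [0,0,0,0,0,0,-1],
    [0,0,0,0,0,0,-1],
    [0,0,0,0,0,0,-1]
  ]
}}

```text
time_s: 2.48
eef_pos: [537.3, 265.8, 13.1]
ee_rot: [0.002, -0.03, 1.0, 0.0]
force: [-1.1, -0.0, 6.6]
grip_width: 0.41
```

Emit:
{"fn": "play_rows", "kwargs": {
  "deltas": [
    [0,0,0.15,0,0,0,-1],
    [0,0,0.2,0,0,0,-1],
    [0,0,0.15,0,0,0,-1],
    [0,0,0,0,0,0,-1],
    [0,0,0,0,0,0,-1],
    [0,0,0,0,0,0,-1],
    [0,0,0,0,0,0,-1]
  ]
}}

```text
time_s: 3.07
eef_pos: [536.0, 265.5, 30.9]
ee_rot: [-0.0, -0.03, 1.0, -0.0]
force: [1.3, -0.0, -3.8]
grip_width: 0.411
```

Emit:
{"fn": "play_rows", "kwargs": {
  "deltas": [
    [0,0,0,0,0,0,-1]
  ]
}}

```text
time_s: 3.15
eef_pos: [536.1, 265.5, 30.9]
ee_rot: [-0.0, -0.03, 1.0, -0.0]
force: [-0.0, -0.6, -4.0]
grip_width: 0.411
```

Emit:
{"fn": "play_rows", "kwargs": {
  "deltas": [
    [0,0,0,0,0,0,-1]
  ]
}}

```text
time_s: 3.23
eef_pos: [536.2, 265.5, 31.0]
ee_rot: [-0.0, -0.03, 1.0, -0.0]
force: [-0.5, -0.4, -4.2]
grip_width: 0.412
```

Emit:
{"fn": "play_rows", "kwargs": {
  "deltas": [
    [0,0,0,0,0,0,-1]
  ]
}}

```text
time_s: 3.32
eef_pos: [536.2, 265.6, 31.1]
ee_rot: [-0.0, -0.03, 1.0, -0.0]
force: [0.2, 0.5, -3.9]
grip_width: 0.411
```

The lift reads about 4 N, or roughly 0.41 kg, so this is the one with the battery (an empty lamp would read at most 1.9 N). I'll carry it to the free bench at about (450,-80) and lay it down radially.

Emit:
{"fn": "play_rows", "kwargs": {
  "deltas": [
    [0,0,0.6,0,0,0,-1],
    [0,0,0.9,0,0,0,-1],
    [0,-0.4,0.5,0,0,0,-1],
    [-0.2,-0.8,0.2,0,0,0,-1],
    [-0.24,-0.95,0,0,0,-0.3,-1],
    [-0.24,-0.95,0,0,0,-0.4,-1],
    [-0.24,-0.95,0,0,0,-0.4,-1],
    [-0.24,-0.95,0,0,0,-0.4,-1]
  ],
  "squeeze": 80
}}

```text
time_s: 3.98
eef_pos: [489.1, 64.1, 119.4]
ee_rot: [0.0, 0.049, 0.999, -0.0]
force: [1.7, -1.1, -3.8]
grip_width: 0.4
```

Emit:
{"fn": "play_rows", "kwargs": {
  "deltas": [
    [-0.24,-0.95,0,0,0,-0.4,-1],
    [-0.24,-0.95,0,0,0,-0.34,-1],
    [-0.24,-0.95,-0.2,0,0,0,-1],
    [-0.24,-0.8,-0.4,0,0,0,-1],
    [-0.2,-0.5,-0.6,0,0,0,-1],
    [0,0,-0.6,0,0,0,-1],
    [0,0,0,0,0,0,-1],
    [0,0,0,0,0,0,-1]
  ]
}}

```text
time_s: 4.65
eef_pos: [443.2, -100.2, 47.2]
ee_rot: [-0.001, 0.087, 0.996, 0.0]
force: [0.6, 0.7, -3.6]
grip_width: 0.404
```

Emit:
{"fn": "play_rows", "kwargs": {
  "deltas": [
    [0,0,-0.3,0,0,0,-1],
    [0,0,-0.3,0,0,0,-1],
    [0,0,-0.15,0,0,0,-1],
    [0,0,-0.1,0,0,0,-1],
    [0,0,0,0,0,0,-1],
    [0,0,0,0,0,0,-1]
  ]
}}

```text
time_s: 5.15
eef_pos: [444.0, -100.4, 14.0]
ee_rot: [0.001, 0.087, 0.996, -0.0]
force: [-0.1, 0.3, -2.4]
grip_width: 0.406
```

Emit:
{"fn": "play_rows", "kwargs": {
  "deltas": [
    [0,0,-0.06,0,0,0,-1],
    [0,0,-0.05,0,0,0,-1],
    [0,0,0,0,0,0,-1]
  ]
}}

```text
time_s: 5.4
eef_pos: [443.8, -100.5, 9.2]
ee_rot: [0.0, 0.087, 0.996, -0.0]
force: [0.1, 0.7, -1.9]
grip_width: 0.404
```

Emit:
{"fn": "play_rows", "kwargs": {
  "deltas": [
    [0,0,-0.05,0,0,0,-1],
    [0,0,0,0,0,0,-1],
    [0,0,0,0,0,0,-1]
  ]
}}

```text
time_s: 5.65
eef_pos: [443.9, -100.5, 9.1]
ee_rot: [0.0, 0.087, 0.996, -0.0]
force: [-11.3, 4.6, 32.5]
grip_width: 0.404
```

Emit:
{"fn": "play_rows", "kwargs": {
  "deltas": [
    [0,0,0,0,0,0,-0.1],
    [0,0,0,0,0,0,0.3],
    [0,0,0,0,0,0,0.3],
    [0,0,0.3,0,0,0,0.3],
    [0,0,0.9,0,0,0,0.3],
    [0,0,0.9,0,0,0,0.3],
    [-0.3,0.05,0.9,0,0,0,0.3],
    [0,0,0,0,0,0,0.3]
  ]
}}

```text
time_s: 6.32
eef_pos: [433.0, -99.3, 132.5]
ee_rot: [0.004, 0.087, 0.996, -0.002]
force: [0.8, -0.6, 0.4]
grip_width: 0.653
```

```bash
python3 - <<'E'
from h import *
s=sensors.sense(); c=capture('wrist'); print(s['eef_pos'],s['joints'],s['force'])
P=cloud(c,s); hsv=cv2.cvtColor(c['pixels'],cv2.COLOR_RGB2HSV)
m=((hsv[...,2]>170)&(hsv[...,1]<40)&(P[...,2]>25)&(P[...,2]<50)).astype(np.uint8)
for k in cv2.findContours(m,cv2.RETR_EXTERNAL,cv2.CHAIN_APPROX_NONE)[0]:
    if cv2.contourArea(k)>800: print(cv2.boundingRect(k),cv2.minAreaRect(onplane(c,k.reshape(-1,2),36,s)[:,:2].astype(np.float32)))
t=capture('top'); 
hs=cv2.cvtColor(t['pixels'],cv2.COLOR_RGB2HSV); P=cloud(t)
m=((hs[...,2]>180)&(hs[...,1]<40)&(P[...,2]>25)&(P[...,2]<50)).astype(np.uint8)
for k in cv2.findContours(m,cv2.RETR_EXTERNAL,cv2.CHAIN_APPROX_NONE)[0]:
    if cv2.contourArea(k)>100: print('top',cv2.boundingRect(k),cv2.minAreaRect(onplane(t,k.reshape(-1,2),36)[:,:2].astype(np.float32)))
cv2.imwrite('pics/w2.png',np.hstack([c['pixels'],t['pixels']])[:,:,::-1][::,::])
im=cv2.imread('pics/w2.png'); cv2.imwrite('pics/w2.png',cv2.resize(im,(800,300)))
E
```

```text
[432.99629875 -99.29995134 132.5080163 ] [-4.90259568e-01  2.45101516e-01  1.87027284e+00 -1.15384253e-04
  1.01661050e+00 -1.88697341e+00] [ 0.83129097 -0.57718243  0.43667089]
(461, 213, 39, 113) ((556.9995727539062, 109.48353576660156), (132.13829040527344, 36.6651496887207), 3.3560216426849365)
(240, 143, 43, 132) ((451.03326416015625, -100.84524536132812), (35.447139739990234, 128.7133331298828), 79.9541244506836)
top (198, 171, 14, 53) ((536.3612060546875, 185.22085571289062), (160.1226806640625, 37.13265609741211), 3.083001136779785)
top (224, 170, 15, 52) ((541.23486328125, 105.32623291015625), (158.0994873046875, 36.01442337036133), 3.2983591556549072)
top (321, 138, 19, 19) ((692.7732543945312, -198.5357208251953), (54.90047073364258, 57.55678939819336), 45.02137756347656)
top (380, 81, 26, 19) ((889.8151245117188, -410.77667236328125), (63.125648498535156, 83.06260681152344), 1.8686072826385498)
top (66, 81, 30, 19) ((888.9680786132812, 601.579833984375), (98.87904357910156, 63.61649703979492), 88.23892974853516)
top (437, 0, 75, 10) ((1251.7392578125, -757.6258544921875), (301.89569091796875, 24.255828857421875), 89.98728942871094)
top (0, 0, 52, 8) ((1248.210693359375, 862.6949462890625), (21.283002853393555, 209.32357788085938), 0.4529307186603546)
```

View pics/w2.png

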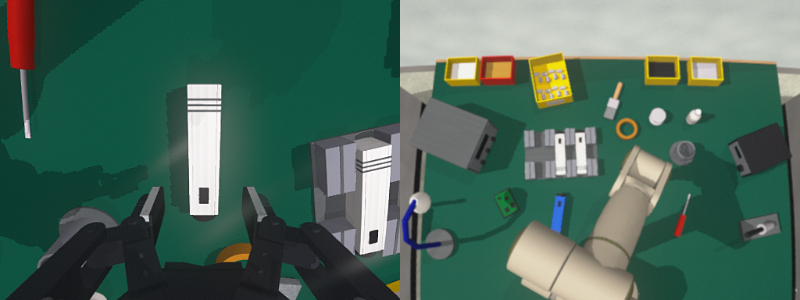

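The lamp lies at yaw -10°, centred near (444,-100), and the other two lamps are undisturbed. With the tool in the radial plane, the final pose would hit the q5 limit. I'll regrip 45 mm toward the lens with a 30° lean, then stand the lamp up while pointing sideways.

Emit:
{"fn": "play_rows", "kwargs": {
  "deltas": [
    [0.19,-0.03,-0.25,0.145,0.82,0,0.3],
    [0.19,-0.03,-0.25,0.145,0.82,0,0.3],
    [0.19,-0.03,-0.25,0.145,0.82,0,0.3],
    [0.19,-0.03,-0.25,0.145,0.82,0,0.3],
    [0.19,-0.03,-0.25,0.145,0.82,0,0.3],
    [0.19,-0.03,-0.25,0.145,0.82,0,0.3],
    [0,0,0,0,0,0,0.3],
    [0,0,0,0,0,0,0.3]
  ]
}}

```text
time_s: 7.08
eef_pos: [476.5, -105.2, 64.0]
ee_rot: [-0.26, 0.084, 0.962, 0.023]
force: [0.3, 0.4, 0.9]
grip_width: 0.647
```

```bash
python3 - <<'E'
from h import *
s=sensors.sense(); q=s['ee_rot']; r=R.from_quat([q[1],q[2],q[3],q[0]]).as_matrix()
print(s['eef_pos'],s['joints'],'toolz',r[:,2],'tooly',r[:,1], 'grasp',s['eef_pos']-18.7*r[:,2])
E
```

```text
[ 476.48044752 -105.24676441   64.01974042] [-0.39875002  0.723201    1.41247308 -0.11115967  1.52302112 -1.76105893] toolz [-0.49555972  0.08855222 -0.86404807] tooly [0.17331548 0.98486517 0.00153213] grasp [ 485.7474143  -106.90269102   80.17743933]
```

```bash
python3 - <<'E'
import numpy as np
from scipy.spatial.transform import Rotation as R
cup=np.array([547,-295]);L=240
for yaw in (-10,0,10,20,30,40,60):
  for pit in(30,):
    d=np.array([np.cos(np.radians(yaw)),np.sin(np.radians(yaw)),0]);p=np.radians(pit)
    z=d*np.cos(p)-np.array([0,0,np.sin(p)]); y=np.array([-d[1],d[0],0]); x=np.cross(y,z); T=np.c_[x,y,z]
    w=cup-L*z[:2]; r=np.hypot(*w); q1=np.arctan2(w[1],w[0])-np.arcsin(116/r)
    for s in(1.9,2.2):
      M=R.from_euler('Y',-s)*R.from_euler('Z',-q1)*R.from_matrix(T)*R.from_euler('Z',-np.pi/2)
      print(yaw,s,w.round(),round(r),'q1 %.2f'%q1,'q456',M.as_euler('ZYZ').round(2))
E
```

```text
-10 1.9 [ 342. -259.] 429 q1 -0.92 q456 [ 1.14  0.7  -3.04]
-10 2.2 [ 342. -259.] 429 q1 -0.92 q456 [1.52 0.63 2.77]
0 1.9 [ 339. -295.] 450 q1 -0.98 q456 [1.16 0.9  3.12]
0 2.2 [ 339. -295.] 450 q1 -0.98 q456 [1.41 0.81 2.74]
10 1.9 [ 342. -331.] 476 q1 -1.01 q456 [1.14 1.09 3.02]
10 2.2 [ 342. -331.] 476 q1 -1.01 q456 [1.31 0.98 2.7 ]
20 1.9 [ 352. -366.] 508 q1 -1.04 q456 [1.11 1.25 2.94]
20 2.2 [ 352. -366.] 508 q1 -1.04 q456 [1.22 1.13 2.64]
30 1.9 [ 367. -399.] 542 q1 -1.04 q456 [1.07 1.4  2.86]
30 2.2 [ 367. -399.] 542 q1 -1.04 q456 [1.14 1.27 2.58]
40 1.9 [ 388. -429.] 578 q1 -1.04 q456 [1.02 1.54 2.78]
40 2.2 [ 388. -429.] 578 q1 -1.04 q456 [1.05 1.39 2.52]
60 1.9 [ 443. -475.] 650 q1 -1.00 q456 [0.91 1.79 2.61]
60 2.2 [ 443. -475.] 650 q1 -1.00 q456 [0.88 1.6  2.37]
```

Keeping this grip sense would run q6 past its limit at the cup. I'll half-turn the gripper about its own axis first, which gives the same grasp.

Emit:
{"fn": "play_rows", "kwargs": {
  "deltas": [
    [0,0,0.4,-0.57,0.1,-1,0.3],
    [0,0,0.4,-0.57,0.1,-1,0.3],
    [0,0,0,-0.57,0.1,-1,0.3],
    [0,0,0,-0.57,0.1,-1,0.3],
    [0,0,0,-0.57,0.1,-1,0.3],
    [0,0,0,-0.57,0.1,-1,0.3],
    [0,0,0,-0.57,0.1,-1,0.3],
    [0,0,0,-0.57,0.1,-1,0.3]
  ]
}}

```text
time_s: 7.75
eef_pos: [476.6, -105.5, 99.4]
ee_rot: [-0.237, 0.525, 0.811, -0.101]
force: [0.4, -0.1, 0.7]
grip_width: 0.651
```

Emit:
{"fn": "play_rows", "kwargs": {
  "deltas": [
    [0,0,0,-0.57,0.1,-1,0.3],
    [0,0,0,-0.57,0.1,-1,0.3],
    [0,0,0,-0.57,0.1,-1,0.3],
    [0,0,0,-0.57,0.1,-1,0.3],
    [0,0,0,-0.57,0.1,-1,0.3],
    [0,0,0,-0.57,0.1,-1,0.3],
    [0,0,0,-0.57,0.1,-1,0.3],
    [0,0,0,-0.57,0.1,-1,0.3]
  ]
}}

```text
time_s: 8.42
eef_pos: [476.6, -105.5, 99.4]
ee_rot: [-0.163, 0.842, 0.474, -0.2]
force: [-0.6, -0.2, -0.2]
grip_width: 0.649
```

Emit:
{"fn": "play_rows", "kwargs": {
  "deltas": [
    [0,0,0,-0.57,0.1,-1,0.3],
    [0,0,0,-0.57,0.1,-1,0.3],
    [0,0,0,-0.57,0.1,-1,0.3],
    [0,0,0,-0.57,0.1,-1,0.3],
    [0,0,0,-0.57,0.1,-1,0.3],
    [0,0,0,-0.57,0.1,-1,0.3],
    [0,0,0,-0.57,0.1,-1,0.3],
    [0,0,0,-0.57,0.1,-1,0.3]
  ]
}}

```text
time_s: 9.08
eef_pos: [476.6, -105.5, 99.4]
ee_rot: [-0.052, 0.965, 0.028, -0.254]
force: [0.5, 0.1, 0.4]
grip_width: 0.653
```

Emit:
{"fn": "play_rows", "kwargs": {
  "deltas": [
    [0,0,0,-0.57,0.1,-1,0.3],
    [0,0,0,-0.57,0.1,-1,0.3],
    [0,0,0,0,0,0,0.3],
    [0,0,0,0,0,0,0.3]
  ]
}}

```text
time_s: 9.42
eef_pos: [476.8, -105.6, 99.3]
ee_rot: [-0.022, 0.962, -0.084, -0.258]
force: [0.7, -0.2, -0.8]
grip_width: 0.649
```

```bash
cat > st.py <<'E'
from h import *
s=sensors.sense(); q=s['ee_rot']; r=R.from_quat([q[1],q[2],q[3],q[0]]).as_matrix()
print(s['time_s'],s['eef_pos'].round(1),s['joints'].round(2),'toolz',r[:,2].round(3),'tooly',r[:,1].round(3), 'grasp',(s['eef_pos']-18.7*r[:,2]).round(1),s['force'].round(1),s['grip_width'])
E
cat > need.py <<'E'
import sys
from st import *
# target: lamp yaw, pitch-tilt: toolz = a ; tooly = right of d
def tgt(yaw,el): # el: lamp elevation deg (0 lying,90 upright); grip lean 30deg
    t=np.radians(yaw); d=np.array([np.cos(t),np.sin(t),0]); e=np.radians(-120+el)
    z=d*np.cos(e)+np.array([0,0,np.sin(e)]); y=np.array([d[1],-d[0],0]); return np.c_[np.cross(y,z),y,z]
yaw,el=map(float,sys.argv[1:3]); T=tgt(yaw,el)
print('turn units',(R.from_matrix(T@r.T).as_rotvec(degrees=True)/6).round(2))
E
python3 need.py -10 0
```

```text
9.4167 [ 476.8 -105.6   99.3] [-0.4   0.67  1.39 -0.11  1.59  1.37] toolz [-0.494  0.086 -0.865] tooly [-0.173 -0.985  0.001] grasp [ 486.  -107.2  115.5] [ 0.7 -0.2 -0.8] 0.6492549396185302
turn units [ 0.01 -0.01 -0.  ]
```

Emit:
{"fn": "play_rows", "kwargs": {
  "deltas": [
    [0.05,0,-0.5,0,0,0,0.3],
    [0,0,-0.6,0,0,0,0.3],
    [0,0,-0.5,0,0,0,0.3],
    [0,0,-0.3,0,0,0,0.3],
    [0,0,-0.2,0,0,0,0.3],
    [0,0,-0.1,0,0,0,0.3],
    [0,0,0,0,0,0,0.3],
    [0,0,0,0,0,0,0.3]
  ]
}}

```text
time_s: 10.08
eef_pos: [479.5, -105.8, 11.6]
ee_rot: [-0.022, 0.962, -0.086, -0.258]
force: [0.5, 0.7, -0.4]
grip_width: 0.657
```

Emit:
{"fn": "play_rows", "kwargs": {
  "deltas": [
    [0,0,0,0,0,0,-1],
    [0,0,0,0,0,0,-1],
    [0,0,0,0,0,0,-1],
    [0,0,0,0,0,0,-1],
    [0,0,0,0,0,0,-1],
    [0,0,0,0,0,0,-1]
  ],
  "squeeze": 90
}}

```text
time_s: 10.58
eef_pos: [479.8, -106.0, 12.0]
ee_rot: [-0.021, 0.962, -0.086, -0.258]
force: [1.9, -1.4, 5.6]
grip_width: 0.404
```

Emit:
{"fn": "play_rows", "kwargs": {
  "deltas": [
    [0,0,0.2,0,0,0,-1],
    [0,0,0.5,0,0,0,-1],
    [0,0,0.8,0,0,0,-1],
    [0,0,0.9,0,0,0,-1],
    [0,0,0.9,0,0,0,-1],
    [0,0,0.5,0,0,0,-1],
    [0,0,0,0,0,0,-1],
    [0,0,0,0,0,0,-1]
  ]
}}

```text
time_s: 11.25
eef_pos: [479.1, -105.6, 162.9]
ee_rot: [-0.022, 0.962, -0.086, -0.258]
force: [-0.3, -0.3, -4.2]
grip_width: 0.404
```

```bash
python3 need.py -10 0
```

```text
11.25 [ 479.1 -105.6  162.9] [-0.4   0.61  1.33 -0.11  1.72  1.36] toolz [-0.493  0.086 -0.866] tooly [-0.176 -0.984  0.003] grasp [ 488.4 -107.2  179.1] [-0.3 -0.3 -4.2] 0.40361595522909954
turn units [ 0.03 -0.01  0.03]
```

Emit:
{"fn": "play_rows", "kwargs": {
  "deltas": [
    [0,-0.2,0.4,0,0,0.5,-1],
    [0,-0.3,0.4,0,0,0.9,-1],
    [0,-0.3,0.4,0,0,0.9,-1],
    [0,-0.3,0.4,0,0,0.9,-1],
    [0,-0.3,0.4,0,0,0.9,-1],
    [0,-0.3,0.4,0,0,0.9,-1],
    [0,-0.3,0.2,0,0,0.9,-1],
    [0,-0.2,0,0,0,0.75,-1]
  ]
}}

```text
time_s: 11.92
eef_pos: [479.2, -194.3, 266.3]
ee_rot: [0.068, 0.933, 0.25, -0.251]
force: [1.3, -0.2, -4.1]
grip_width: 0.404
```

```bash
python3 need.py 30 0;python3 need.py 30 40
```

```text
11.9167 [ 479.2 -194.3  266.3] [-0.41  0.49  1.24 -0.42  1.73  0.64] toolz [-0.434 -0.253 -0.865] tooly [ 0.5   -0.866  0.002] grasp [ 487.3 -189.6  282.4] [ 1.3 -0.2 -4.1] 0.4038037941947618
turn units [ 0.03 -0.02 -0.  ]
11.9167 [ 479.2 -194.3  266.3] [-0.41  0.49  1.24 -0.42  1.73  0.64] toolz [-0.434 -0.253 -0.865] tooly [ 0.5   -0.866  0.002] grasp [ 487.3 -189.6  282.4] [ 1.3 -0.2 -4.1] 0.4038037941947618
turn units [ 3.36 -5.79  0.  ]
```

Emit:
{"fn": "play_rows", "kwargs": {
  "deltas": [
    [0,0,0.1,0.5,-0.866,0,-1],
    [0,0,0.1,0.5,-0.866,0,-1],
    [0,0,0.1,0.5,-0.866,0,-1],
    [0,0,0.1,0.5,-0.866,0,-1],
    [0,0,0,0.5,-0.866,0,-1],
    [0,0,0,0.5,-0.866,0,-1],
    [0,0,0,0.5,-0.866,0,-1],
    [0,0,0,0.5,-0.866,0,-1]
  ]
}}

```text
time_s: 12.58
eef_pos: [478.5, -193.3, 280.9]
ee_rot: [-0.042, 0.955, 0.252, 0.151]
force: [0.5, 0.4, -4.2]
grip_width: 0.403
```

```bash
python3 need.py 30 90
```

```text
12.5833 [ 478.5 -193.3  280.9] [-0.77  0.17  1.58  0.31  1.31  0.22] toolz [ 0.267  0.157 -0.951] tooly [ 0.495 -0.869 -0.005] grasp [ 473.5 -196.2  298.7] [ 0.5  0.4 -4.2] 0.40301069826592345
turn units [ 3.44 -6.09  0.04]
```

Emit:
{"fn": "play_rows", "kwargs": {
  "deltas": [
    [0.2,-0.3,0,0.49,-0.87,0,-1],
    [0.2,-0.3,0,0.49,-0.87,0,-1],
    [0.2,-0.3,0,0.49,-0.87,0,-1],
    [0.2,-0.3,0,0.49,-0.87,0,-1],
    [0.2,-0.3,0,0.49,-0.87,0,-1],
    [0.2,-0.3,0,0.49,-0.87,0,-1],
    [0.2,-0.3,0,0.49,-0.87,0,-1],
    [0,0,0,0,0,0,-1]
  ]
}}

```text
time_s: 13.25
eef_pos: [534.1, -279.5, 277.5]
ee_rot: [-0.13, 0.838, 0.218, 0.482]
force: [-0.9, -0.1, -5.3]
grip_width: 0.405
```

Emit:
{"fn": "play_rows", "kwargs": {
  "deltas": [
    [0,0,0,0,0,0,-1],
    [0,0,0,0,0,0,-1]
  ]
}}

```text
time_s: 13.42
eef_pos: [534.8, -277.0, 281.7]
ee_rot: [-0.128, 0.839, 0.222, 0.481]
force: [-0.2, -0.0, -4.5]
grip_width: 0.402
```

```bash
python3 need.py 30 90; python3 - <<'E'
from h import *
a=capture('side'); b=capture('top'); P=cloud(a); Q=cloud(b)
for n,c,X in(('side',a,P),('top',b,Q)):
    hs=cv2.cvtColor(c['pixels'],cv2.COLOR_RGB2HSV)
    near=(np.abs(X[...,0]-540)<80)&(np.abs(X[...,1]+290)<80)&(X[...,2]>140)&(hs[...,2]>150)&(hs[...,1]<40)
    v,u=np.nonzero(near); q=X[near]; print(n,len(q))
    if len(q)>30:
        for lo in range(140,360,30):
            w=q[(q[:,2]>=lo)&(q[:,2]<lo+30)]
            if len(w)>5: print(lo,len(w),np.median(w,0).round(1),w.min(0).round(),w.max(0).round())
cv2.imwrite('pics/p3.png',cv2.resize(np.hstack([a['pixels'][60:384,130:462],b['pixels'][60:384,180:512]]),(800,390))[:,:,::-1])
E
```

```text
13.4167 [ 534.8 -277.   281.7] [-1.07  0.37  1.63  1.08  1.37 -0.38] toolz [ 0.75   0.428 -0.505] tooly [ 0.495 -0.869 -0.   ] grasp [ 520.8 -285.   291.1] [-0.2 -0.  -4.5] 0.4024567643727351
turn units [ 0.03 -0.05  0.05]
side 476
140 23 [ 516.3 -291.3  167.5] [ 508. -305.  163.] [ 524. -276.  170.]
170 22 [ 514.2 -287.6  173.2] [ 507. -306.  171.] [ 553. -278.  199.]
200 23 [ 545.9 -293.5  212.7] [ 532. -302.  202.] [ 553. -289.  228.]
230 10 [ 534.  -290.1  235.8] [ 514. -296.  230.] [ 554. -288.  256.]
260 15 [ 509.6 -278.1  285.1] [ 507. -290.  278.] [ 554. -273.  290.]
290 241 [ 521.2 -290.8  314.6] [ 502. -306.  290.] [ 554. -258.  320.]
320 142 [ 530.5 -280.   331.2] [ 512. -299.  320.] [ 544. -265.  334.]
top 254
200 39 [ 520.1 -264.5  216.2] [ 508. -274.  202.] [ 534. -258.  230.]
230 25 [ 527.1 -260.8  238.1] [ 508. -273.  230.] [ 534. -257.  259.]
260 11 [ 532.7 -258.   273.3] [ 529. -260.  260.] [ 535. -257.  285.]
290 83 [ 522.5 -265.2  311. ] [ 502. -304.  291.] [ 554. -256.  320.]
320 92 [ 529.  -277.6  331.3] [ 508. -300.  320.] [ 549. -260.  337.]
```

View pics/p3.png

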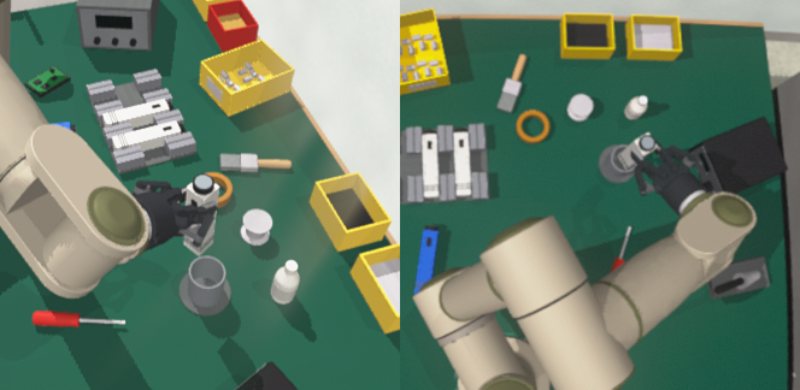

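The lamp is upright, lens up, with the head at about (203,185) in the left half, hanging beside the cup at (207,285). I'll move over the cup, lower to just above the rim, and check the alignment of the axis and tail.

Emit:
{"fn": "play_rows", "kwargs": {
  "deltas": [
    [0.15,-0.12,0,0,0,0,-1],
    [0.15,-0.13,0,0,0,0,-1],
    [0.15,-0.12,-0.3,0,0,0,-1],
    [0,0,-0.5,0,0,0,-1],
    [0,0,-0.5,0,0,0,-1],
    [0,0,-0.3,0,0,0,-1],
    [0,0,0,0,0,0,-1],
    [0,0,0,0,0,0,-1]
  ]
}}

```text
time_s: 14.18
eef_pos: [553.5, -292.6, 219.3]
ee_rot: [-0.127, 0.838, 0.223, 0.482]
force: [0.3, 0.3, -3.0]
grip_width: 0.41
```

```bash
python3 need.py 30 90; python3 - <<'E'
from h import *
a=capture('side'); P=cloud(a); b=capture('top'); Q=cloud(b)
hs=cv2.cvtColor(a['pixels'],cv2.COLOR_RGB2HSV)
m=(np.abs(P[...,0]-547)<60)&(np.abs(P[...,1]+295)<60)
# per height: horizontal extent of lamp silhouette in side view
for lo in range(85,275,15):
    w=m&(P[...,2]>=lo)&(P[...,2]<lo+15)&(hs[...,2]>120)&(hs[...,1]<60); q=P[w]
    if len(q)>4: print(lo,len(q),'x',q[:,0].min().round(1),q[:,0].max().round(1),'y',q[:,1].min().round(1),q[:,1].max().round(1))
for X,n in((P,'s'),(Q,'t')):
    w=X[(np.abs(X[...,0]-547)<40)&(np.abs(X[...,1]+295)<40)&(X[...,2]>250)&(X[...,2]<275)]; print(n,len(w),cv2.minEnclosingCircle(w[:,:2].astype(np.float32)),np.median(w,0))
s=a['pixels'][170:340,240:340]; t=b['pixels'][140:240,320:420]
cv2.imwrite('pics/p4.png',np.hstack([cv2.resize(s,(350,595)),cv2.resize(t,(450,595))])[:,:,::-1])
E
```

```text
14.1833 [ 553.5 -292.6  219.3] [-1.05  0.49  1.62  1.11  1.31 -0.49] toolz [ 0.752  0.427 -0.503] tooly [ 0.495 -0.869  0.002] grasp [ 539.4 -300.6  228.7] [ 0.3  0.3 -3. ] 0.40955609779001106
turn units [ 0.03 -0.02  0.05]
85 6 x 527.9 551.1 y -316.4 -292.6
100 65 x 525.6 573.7 y -321.8 -290.9
115 8 x 529.9 536.2 y -311.2 -297.1
130 10 x 566.2 573.2 y -308.6 -303.8
145 8 x 532.5 573.6 y -307.5 -302.7
160 10 x 534.6 572.6 y -315.1 -304.8
175 8 x 536.4 573.6 y -316.8 -302.9
205 8 x 525.1 529.5 y -295.1 -290.5
220 44 x 525.7 573.1 y -326.1 -270.3
235 127 x 511.8 573.4 y -348.0 -275.5
250 142 x 524.8 573.2 y -325.5 -285.3
265 136 x 536.5 564.4 y -309.2 -282.1
s 432 ((536.3753051757812, -309.030029296875), 37.597938537597656) [ 543.86068198 -302.1918493   264.68779031]
t 247 ((532.6389770507812, -304.7083435058594), 38.951969146728516) [ 541.5789297  -294.11678941  265.42968217]
```

View pics/p4.png

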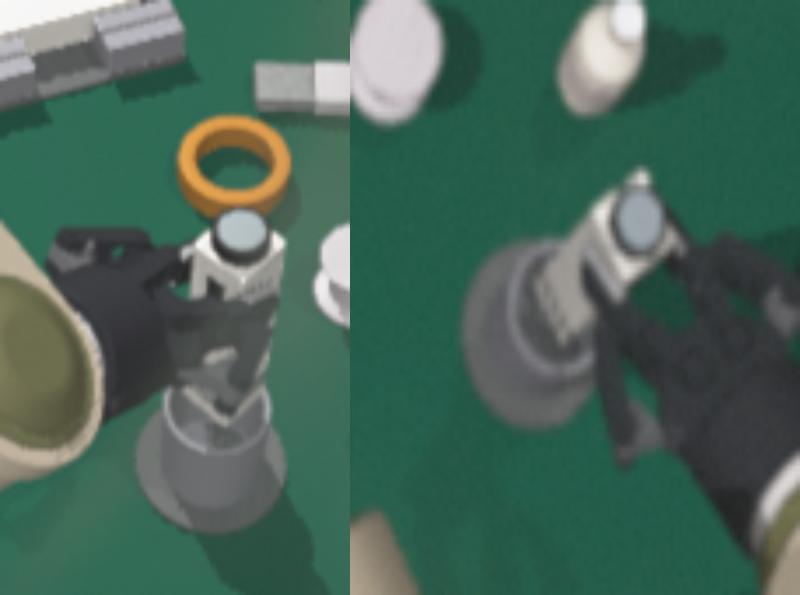

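```bash
python3 - <<'E'
from h import *
a=capture('side'); b=capture('top'); P=cloud(a)
v=P[232:241,304:314,2]; print('lens z',np.nanmedian(v))
z=np.nanmedian(v)
L=onplane(a,[(308.9,236.3)],z)[0]; print('lens side',L,'lens top',onplane(b,[(461.8,177.3)],z)[0])
print('corner side',onplane(a,[(305.1,291.4)],z-170)[0],'expected from lens',L[:2]+[-6.6,-24.6])
print('fits-tail depth',np.nanmin(P[285:292,300:310,2]))
# cup rim ellipse in crop: left/right extremes at rim
for n,c,uv in(('side',a,[(163/3.5+240,405/3.5+170),(271/3.5+240,405/3.5+170)]),): print(n,onplane(c,uv,78))
E
```

```text
lens z 269.85696754760124
lens side [ 548.92554271 -297.91251574  269.85696755] lens top [ 548.43376062 -508.11779329  269.85696755]
corner side [ 545.32496861 -320.56433443   99.85696755] expected from lens [ 542.32554271 -322.51251574]
fits-tail depth 1.6484094324426906
side [[ 516.33804207 -285.29879896   78.        ]
 [ 581.41725243 -304.22173422   78.        ]]
```

Lens and tail both lie within about 2–3 mm of the cup axis (allowance about 4.5 mm). I'll nudge by (-1.5,+1) mm and lower in stages while watching the force.

Emit:
{"fn": "play_rows", "kwargs": {
  "deltas": [
    [-0.04,0.025,-0.1,0,0,0,-1],
    [0,0,-0.2,0,0,0,-1],
    [0,0,-0.25,0,0,0,-1],
    [0,0,-0.2,0,0,0,-1],
    [0,0,-0.1,0,0,0,-1],
    [0,0,0,0,0,0,-1]
  ]
}}

```text
time_s: 14.88
eef_pos: [551.3, -291.2, 183.4]
ee_rot: [-0.128, 0.838, 0.222, 0.482]
force: [0.2, 1.1, -4.5]
grip_width: 0.401
```

Emit:
{"fn": "play_rows", "kwargs": {
  "deltas": [
    [0,0,-0.1,0,0,0,-1],
    [0,0,-0.2,0,0,0,-1],
    [0,0,-0.2,0,0,0,-1],
    [0,0,-0.15,0,0,0,-1],
    [0,0,0,0,0,0,-1]
  ]
}}

```text
time_s: 15.3
eef_pos: [551.2, -291.0, 157.3]
ee_rot: [-0.128, 0.838, 0.222, 0.482]
force: [-0.6, 0.4, -5.1]
grip_width: 0.403
```

Emit:
{"fn": "play_rows", "kwargs": {
  "deltas": [
    [0,0,-0.15,0,0,0,-1],
    [0,0,-0.2,0,0,0,-1],
    [0,0,-0.15,0,0,0,-1],
    [0,0,-0.1,0,0,0,-1],
    [0,0,0,0,0,0,-1],
    [0,0,0,0,0,0,-1]
  ]
}}

```text
time_s: 15.8
eef_pos: [551.5, -291.5, 134.8]
ee_rot: [-0.127, 0.838, 0.222, 0.482]
force: [0.6, -0.0, -3.6]
grip_width: 0.407
```

Emit:
{"fn": "play_rows", "kwargs": {
  "deltas": [
    [0,0,-0.04,0,0,0,-1],
    [0,0,-0.04,0,0,0,-1],
    [0,0,0,0,0,0,-1]
  ]
}}

```text
time_s: 16.05
eef_pos: [551.4, -291.4, 131.6]
ee_rot: [-0.127, 0.838, 0.223, 0.482]
force: [-0.2, -1.1, -4.8]
grip_width: 0.406
```

Emit:
{"fn": "play_rows", "kwargs": {
  "deltas": [
    [0,0,-0.04,0,0,0,-1],
    [0,0,-0.04,0,0,0,-1],
    [0,0,0,0,0,0,-1]
  ]
}}

```text
time_s: 16.3
eef_pos: [551.4, -291.3, 128.2]
ee_rot: [-0.127, 0.838, 0.223, 0.482]
force: [-0.4, -0.5, -3.8]
grip_width: 0.402
```

Emit:
{"fn": "play_rows", "kwargs": {
  "deltas": [
    [0,0,-0.03,0,0,0,-1],
    [0,0,0,0,0,0,-1],
    [0,0,0,0,0,0,-1]
  ]
}}

```text
time_s: 16.55
eef_pos: [551.5, -291.4, 127.2]
ee_rot: [-0.127, 0.838, 0.223, 0.482]
force: [0.2, -0.8, -4.8]
grip_width: 0.404
```

Emit:
{"fn": "play_rows", "kwargs": {
  "deltas": [
    [0,0,-0.03,0,0,0,-1],
    [0,0,0,0,0,0,-1],
    [0,0,0,0,0,0,-1]
  ]
}}

```text
time_s: 16.8
eef_pos: [551.6, -291.6, 126.5]
ee_rot: [-0.126, 0.838, 0.223, 0.482]
force: [-0.8, -1.0, -1.1]
grip_width: 0.405
```

Emit:
{"fn": "play_rows", "kwargs": {
  "deltas": [
    [0,0,-0.03,0,0,0,-1],
    [0,0,0,0,0,0,-1],
    [0,0,0,0,0,0,-1]
  ]
}}

```text
time_s: 17.05
eef_pos: [551.8, -291.6, 126.5]
ee_rot: [-0.126, 0.837, 0.223, 0.483]
force: [-4.5, 0.6, 7.3]
grip_width: 0.402
```

Contact at TCP z 126.5, as expected, and the lamp is resting on the floor. I'll relieve the press, release slowly, and back out along the tool axis.

Emit:
{"fn": "play_rows", "kwargs": {
  "deltas": [
    [0,0,0.03,0,0,0,-1],
    [0,0,0,0,0,0,-1],
    [0,0,0,0,0,0,-0.1],
    [0,0,0,0,0,0,0.1],
    [0,0,0,0,0,0,0.3],
    [0,0,0,0,0,0,0.3],
    [0,0,0,0,0,0,0.3]
  ]
}}

```text
time_s: 17.63
eef_pos: [551.5, -291.4, 126.1]
ee_rot: [-0.127, 0.838, 0.223, 0.482]
force: [-0.3, 0.1, -0.0]
grip_width: 0.649
```

Emit:
{"fn": "play_rows", "kwargs": {
  "deltas": [
    [-0.15,-0.086,0.1,0,0,0,0.3],
    [-0.3,-0.17,0.2,0,0,0,0.3],
    [-0.45,-0.26,0.3,0,0,0,0.3],
    [-0.6,-0.34,0.4,0,0,0,0.3],
    [-0.6,-0.34,0.4,0,0,0,0.3],
    [-0.6,-0.34,0.4,0,0,0,0.3],
    [-0.3,-0.17,0.2,0,0,0,0.3],
    [0,0,0,0,0,0,0.3]
  ]
}}

```text
time_s: 18.3
eef_pos: [429.5, -362.2, 207.9]
ee_rot: [-0.124, 0.838, 0.222, 0.482]
force: [0.1, 0.0, -0.4]
grip_width: 0.652
```

```bash
python3 st.py; python3 - <<'E'
from h import *
a=capture('side'); b=capture('top'); P=cloud(a); Q=cloud(b)
for X,n in((P,'s'),(Q,'t')):
    w=X[(np.abs(X[...,0]-547)<40)&(np.abs(X[...,1]+295)<40)&(X[...,2]>168)&(X[...,2]<190)]; print(n,len(w),w.min(0).round(1),w.max(0).round(1),np.median(w,0).round(1))
cv2.imwrite('pics/p5.png',cv2.resize(np.hstack([a['pixels'][60:384,130:462],b['pixels'][60:384,150:482]]),(800,390))[:,:,::-1])
E
```

```text
18.3 [ 429.5 -362.2  207.9] [-1.33  0.48  1.67  0.99  1.48 -0.64] toolz [ 0.753  0.422 -0.504] tooly [ 0.492 -0.871  0.006] grasp [ 415.5 -370.1  217.4] [ 0.1  0.  -0.4] 0.6516828701778283
s 202 [ 530.6 -313.6  168. ] [ 563.1 -280.6  179.2] [ 546.7 -298.9  175.3]
t 122 [ 527.3 -313.9  168.6] [ 560.2 -280.6  182. ] [ 544.7 -296.1  175.3]
```

View pics/p5.png

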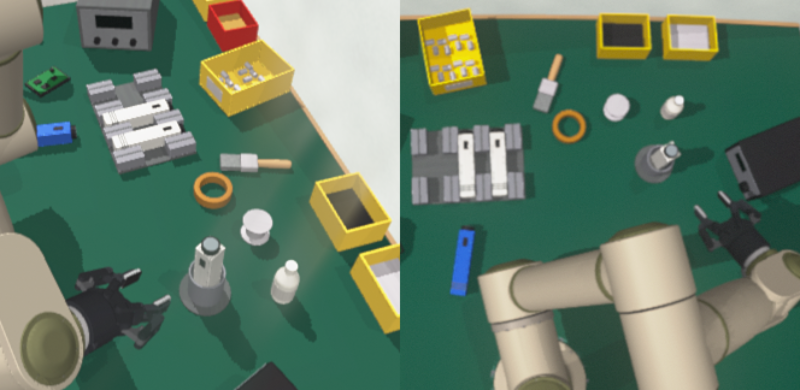

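The lamp stands in the cup with its lens top at z≈175 mm, matching 5+170. The other two lamps lie in their slots, the gripper is clear, and the bystanders look undisturbed.

```bash
python3 -c "
from rig import order; print(order.finish_job())"
```

```text
the job is handed in; nothing more can be done
None
```

I stood the lamp from the +y rack slot upright in the grey cup, lens end up, and handed the job in at about 18 s.

- **Which lamp:** it pulled about 4 N when lifted, or roughly 0.41 kg. An empty lamp would pull at most about 1.9 N. That was clear enough that I did not weigh the other two.
- **How it was placed:** I laid it on the free bench and regripped it 45 mm nearer the lens. I then lowered it in small steps to the cup floor and released it.
- **Final checks:** the lens top measured z ≈ 175 mm, which is what a lamp resting on the cup floor should give. The lens centre agreed with the cup axis to within about 4 mm. The two other lamps are still in their slots, and the final pictures showed no bystander moved. The gripper was clear of everything with about 0 N on the wrist.
- **Forces:** the highest wrist force I saw was about 34 N, a brief press while laying the lamp down. Contact in the cup was about 9 N.
- **Disagreements:** camera and tool-based positions differed by 2–4 mm. One "lens top" position came out wrong because I misread the pixel column, so I did not use it.

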